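# Fit the last corner finial to the sign panel

## Task

The white sign panel has plain round brass finials in three of its corner holes. Take the matching round finial out of the wooden block and lower its stud into the empty corner hole until its flange lies flat on the panel, then let go; set it down, do not drop it. Leave the square and the pointed finial where they are in the block.

Things in the scene. Friction and masses are not known exactly. Their poses are not given: they have to be found in the camera images.
- round_finial: Loose brass finial to fit, upright in a seat of the block. Origin: centre of its flange's underside, on the axis; z up. Above it: round flange 44 mm wide, 5 thick; round barrel 28 mm wide from 5 to 42 mm; dome to 48. Below: stud 16 mm wide, 45 long, the last 12 tapering to 6. 126-252 g. Seat holes are 24 mm wide: it lifts straight out. Its flange rests on the block top, 60 mm over the bench.
- hole (a point): Centre of the empty corner hole's mouth, at the panel's top face; z up. Hole 28 mm wide, through the 10 mm panel, free below. The fixed white panel, 150 (x) x 230 (y) mm, lies level on battens, top 60 mm over the bench, turned any way. Its other holes, 110 mm off along the point's -x, 190 mm along its -y, and both, hold fast round finials 48 mm tall.
- square_finial: Bystander: brass finial with a 44 mm square flange, 26 mm square barrel and 36 mm square cap, 48 mm tall. Origin: centre of its flange's underside, z up. The three loose finials stand in a row, 90 mm apart in any order, along the fixed wooden block (70 x 270 mm, 60 mm high).
- spire_finial: Bystander: brass finial with a 44 mm round flange and a pointed cone, 70 mm tall, in another seat of the block. Origin: centre of its flange's underside, z up.
Mind the look-alikes: they are no part of the job. Leave any blue look-alike of the round_finial alone.

How it is judged:
By the outcome, as a careful person would: the job done as asked, in the order asked, and still so for the second after the job is handed in, with the robot touching nothing.
It also fails if it takes over 32 s, if anything falls off the work surface, if the arm or the gripper's body presses on something with over 40 N, if the wrist force passes 120 N, or if a joint passes its speed limit or range.

## Robot

A 7-joint arm with a two-finger parallel gripper is mounted at the origin on the work surface. World frame = base frame: x ahead of the robot, y to its left, z up, the work surface at z = 0. Lengths are in m, angles in rad, forces in N, time in s.
With the tool pointing down it reaches from about 0.425 to 0.875 m from the base axis. Payload 8.4 kg.
Tool frame: the origin (TCP) lies at the very end of the fingers, on their centre line; the grasp point (between the pads) lies 19 mm behind it; x points along the fingers, y is the direction in which the jaws open and shut, and the axes are right-handed (so a half turn about x gives the same grasp; the last joint's range is limited). The gripper opens to 85 mm and grips with 20 to 120 N. Pads are 22 mm wide; open, the fingers measure 114 mm over their backs; the gripper's body (76 mm by 85 mm) begins 54 mm behind the grasp point. The pads swing forward as they close: fully open they stand 13 mm farther back than shut.
Start: joints at [-1.38, 0.333, 0.04, 1.465, -0.013, 1.343, -0.059], TCP at [0.186, 0.623, 0.231] pointing down, gripper open.
Joint ranges: [-2.58, 2.58], [-0.38, 2.09], [-1.3, 1.39], [0.25, 2.4], [-1.5, 4.64], [0.08, 2.09], [-2.65, 2.65]. Speed limits (rad/s): [2.22, 2.22, 2.79, 2.79, 3.14, 3.14, 3.14].

## Interface

Orientations are given as [roll, pitch, yaw] about the fixed x, y, z axes, in that order (R = Rz(yaw) Ry(pitch) Rx(roll)).
In Python, from station import * gives the robot as it stands.
- The arm moves only by the shell command python3 -m creep 'ROWS' [OPENING]. ROWS is JSON, a list of rows, each a list of 2 entries, a list of its own where there are three numbers: the shift along the tool's x, y, z in m, then the turn, a rotation vector about the tool's x, y, z in degrees. In form: [[[dx, dy, dz], [rx, ry, rz]], ...]. A call has 1 to 20 rows; each row is the pose to reach, as a shift and turn from the pose commanded when the call began, along the tool's axes at that moment; what a row does not reach only later rows make up. A row lasts 1/12 s, in which the tool goes at most 41.7 mm and 7.16 degrees, less where a joint would pass 70% of its speed; a pose out of reach is approached as far as the arm can. A call with a gripper value outside its range is refused whole. OPENING is the opening, from 0 (shut) to 1 (fully open), set as the call begins (- or left out, the last holds). The fingers move at their own pace and stop on an object; the grip force is fixed at half the most. Time passes only in rows, so rows that repeat a pose let the fingers close. It gives the time, the measured TCP pose, the force and the opening at its end, in the units of the state.
- read_state(): the state, without advancing time (a new reading comes with each control period).
- camera(name): name is "scene" or "top" or "wrist"; returns a dict with "img" (420x560x3 uint8, red, green, blue), "fx", "fy", "cx", "cy" (pixels), "dist" ([k1, k2, p1, p2, k3] as OpenCV has them; the pictures are not rectified), "rvec" (rotation vector, rad) and "tvec" (3), from world to camera coordinates, as OpenCV has them; the wrist camera has in their place "tool_from_camera" (4x4, takes a point from camera to tool coordinates, whose origin is the TCP and whose axes are the tool frame's). Camera axes: x right, y down, z forward; pixel columns grow to the right and rows downward; lengths in m; the calibration is good to about 2 mm. A picture is of the moment at which its call begins: read the wrist's pose just before it. There is no depth.
- close_job(): hands the job in, once; it reports no verdict.
Trained networks look in a picture, given as the dict that the camera call returned (one of the last four; its "shot" number tells which), for a name from the list of things; names that differ only in an ending like _2 or _b are one class to them, and where a whole thing is asked for, a point or a joint stands for the part that bears it (a point fixed in the world has none). Each returns a list of dicts, best first, with "p" (0 to 1); they miss things now and then, are a little off and sometimes report something else, mostly with a low value. They report only what shows in the picture. A call takes as long as a camera call. They do not tell look-alikes from the thing itself.
- spot_in(target, picture): "location" ([x, y, z] in m, in the coordinates of the camera as it stood for that picture, good to about 4 mm: the middle of the surface that is visible of it).
- tip_of(target, picture): "location" ([x, y, z] in m, in the coordinates of the camera as it stood for that picture, good to about 4 mm: a listed point, or the origin of a listed thing).
The state is a dict: "clock": time; "q": joint angles; "qd": joint speeds; "joint_torque": joint torques, N m; "tool_pos": TCP position; "tcp_rot": TCP orientation; "force": force on the tool from outside, world axes, zero at the start; "torque": the same for the moment, N m; "finger_gap": opening from 0.0 (shut) to 1.0 (fully open).
Only numpy, scipy, OpenCV 4.12 (cv2) and the standard library are available. Lean on these libraries where they do the work, as an engineer would, in place of code of your own. Each camera call takes 0.05 s, during which the arm holds its last target.

## Working session

There is one attempt and no reset: what is moved stays moved. The work goes in short steps, Python scripts to look and compute and a shell command to move; the robot and the scene stay as the last step left them, time stands still between calls to the robot, and variables do not carry over. Pictures are saved under pics/ and viewed, and the job is handed in when it is done.

```bash
mkdir -p pics
cat > h.py <<'E'
from station import *
import numpy as np, cv2
from scipy.spatial.transform import Rotation as R
def save(c,n): cv2.imwrite('pics/'+n,cv2.cvtColor(c['img'],cv2.COLOR_RGB2BGR))
def w2c(c):
    return R.from_rotvec(np.ravel(c['rvec'])).as_matrix(), np.ravel(c['tvec'])
def cam2w(c,p,st=None):
    if 'rvec' in c:
        M,t=w2c(c); return M.T@(np.array(p)-t)
    T=np.array(c['tool_from_camera']); q=T[:3,:3]@np.array(p)+T[:3,3]
    return R.from_euler('xyz',st['tcp_rot']).as_matrix()@q+np.array(st['tool_pos'])
def K(c): return np.array([[c['fx'],0,c['cx']],[0,c['fy'],c['cy']],[0,0,1.]])
def ray(c,uv,z,st=None):
    n=cv2.undistortPoints(np.array([[uv]],float),K(c),np.array(c['dist'],float))[0,0]
    o=cam2w(c,[0,0,0],st); d=cam2w(c,[n[0],n[1],1],st)-o
    return o+d*(z-o[2])/d[2]
def proj(c,P,st=None):
    if 'rvec' in c: r,t=np.ravel(c['rvec']),np.ravel(c['tvec'])
    else:
        T=np.array(c['tool_from_camera']);W=np.eye(4);W[:3,:3]=R.from_euler('xyz',st['tcp_rot']).as_matrix();W[:3,3]=st['tool_pos']
        M=np.linalg.inv(W@T); r=cv2.Rodrigues(M[:3,:3])[0];t=M[:3,3]
    return cv2.projectPoints(np.array(P,float).reshape(-1,3),np.array(r,float),np.array(t,float),K(c),np.array(c['dist'],float))[0].reshape(-1,2)
E
python3 - <<'E'
from h import *
s=read_state();print({k:np.round(v,3) for k,v in s.items()})
for n in ['top','scene']:
    c=camera(n);save(c,n+'1.png')
    for t in ['round_finial','hole','square_finial','spire_finial']:
        for d in tip_of(t,c)[:6]: 
            w=cam2w(c,d['location']);print(n,t,round(d['p'],2),w.round(3),proj(c,w).round(0))
E
```

```text
{'clock': np.float64(0.0), 'q': array([-1.38 ,  0.334,  0.04 ,  1.466, -0.013,  1.343, -0.059]), 'qd': array([-0.   , -0.   ,  0.001,  0.   ,  0.   , -0.   , -0.   ]), 'joint_torque': array([ 0.0000e+00, -6.5857e+01,  1.3660e+00, -4.0556e+01,  1.7000e-02,
        1.3000e-02, -0.0000e+00]), 'tool_pos': array([0.186, 0.622, 0.23 ]), 'tcp_rot': array([-1.505,  1.569, -1.795]), 'force': array([ 0.758, -0.159, -0.503]), 'torque': array([ 0.024, -0.006, -0.006]), 'finger_gap': np.float64(0.999)}
top round_finial 0.89 [0.66  0.366 0.04 ] [[121. 163.]]
top round_finial 0.88 [0.415 0.204 0.045] [[194. 281.]]
top round_finial 0.78 [0.637 0.23  0.047] [[185. 173.]]
top round_finial 0.69 [0.525 0.269 0.059] [[163. 226.]]
top hole 0.84 [ 0.582 -0.286  0.061] [[437. 200.]]
top square_finial 0.59 [0.546 0.35  0.06 ] [[123. 215.]]
top spire_finial 0.79 [0.509 0.174 0.059] [[210. 234.]]
top spire_finial 0.6 [0.526 0.267 0.062] [[163. 225.]]
scene round_finial 0.96 [0.66  0.367 0.046] [[441. 292.]]
scene round_finial 0.86 [0.643 0.227 0.045] [[367. 273.]]
scene round_finial 0.74 [0.411 0.207 0.046] [[369. 201.]]
scene round_finial 0.62 [0.524 0.271 0.061] [[395. 231.]]
scene hole 0.94 [ 0.579 -0.283  0.06 ] [[146. 209.]]
scene square_finial 0.89 [0.542 0.355 0.061] [[435. 243.]]
scene spire_finial 0.67 [0.507 0.177 0.063] [[352. 219.]]
```

View pics/top1.png

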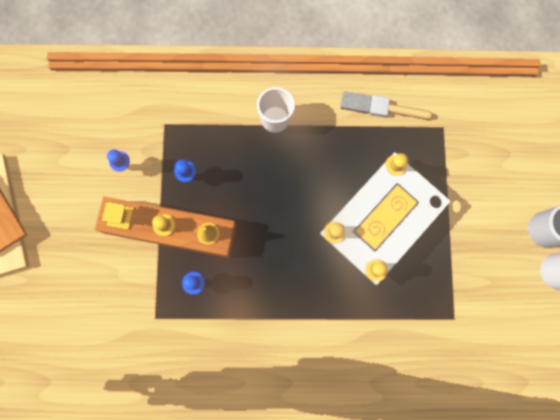

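View pics/scene1.png

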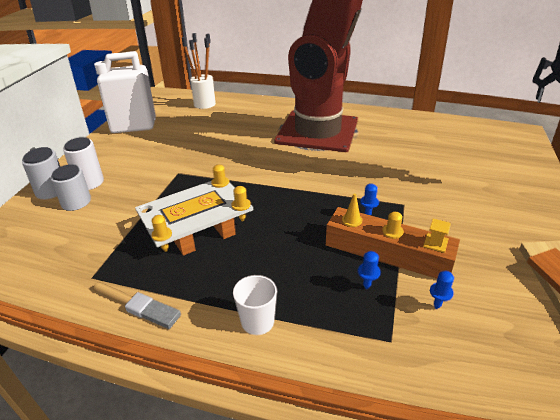

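Run:
```python
import cv2
a=cv2.imread('pics/top1.png')[140:300,90:250];cv2.imwrite('pics/crop1.png',cv2.resize(a,None,fx=3.6,fy=3.6,interpolation=2))
```

```text
(no output)
```

View pics/crop1.png

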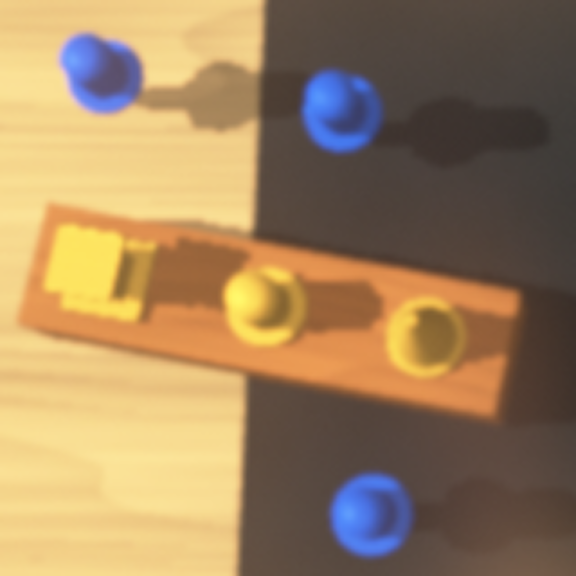

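The candidates in the top picture are the brass round one at (163,225), the middle of the block, and three blue look-alikes at (118,160), (185,171) and (193,283). The square one is at (117,215) and the spire at (208,233). The crop shows that the middle one is brass with a round dome, standing in a block seat, so it is the target. The empty hole is the dark disc at (435,202). Next I'll work out the hover move.

```bash
cat >> h.py <<'E'
def plan(P,jaw,st=None):
    "shift/turn in tool axes to TCP P, tool x down, tool y along horizontal dir jaw (either sign)"
    st=st or read_state(); M=R.from_euler('xyz',st['tcp_rot']).as_matrix()
    best=None
    for s in (1,-1):
        y=s*np.array([jaw[0],jaw[1],0.]);y/=np.linalg.norm(y);x=np.array([0,0,-1.]);z=np.cross(x,y)
        rv=np.degrees(R.from_matrix(M.T@np.c_[x,y,z]).as_rotvec())
        if best is None or np.linalg.norm(rv)<np.linalg.norm(best): best=rv
    return (M.T@(np.array(P)-st['tool_pos'])).round(4), best.round(2)
E
python3 - <<'E'
from h import *
s=read_state();M=R.from_euler('xyz',s['tcp_rot']).as_matrix();print(M.round(3))
c=camera('wrist');print(np.array(c['tool_from_camera']).round(3),c['fx'])
print(plan([.525,.268,.23],[.98,-.2]))
t=camera('top'); print('hole',ray(t,(435,202),.055)); 
print('fixed tops', [ray(t,p,.1).round(3) for p in [(400,159),(336,229),(377,267)]])
E
```

```text
[[ 0.     0.286  0.958]
 [-0.     0.958 -0.286]
 [-1.    -0.     0.   ]]
[[-0.    -0.288  0.958 -0.143]
 [ 1.    -0.     0.    -0.   ]
 [ 0.     0.958  0.288 -0.073]
 [ 0.     0.     0.     1.   ]] 302.1367585889854
(array([ 0.0013, -0.2431,  0.4265]), array([84.93,  0.  ,  0.  ]))
hole [ 0.5782332  -0.28365846  0.055     ]
fixed tops [array([ 0.656, -0.203,  0.1  ]), array([ 0.514, -0.073,  0.1  ]), array([ 0.442, -0.15 ,  0.1  ])]
```

```bash
python3 -m creep '[[[0,-0.243,0.4265],[85,0,0]],[[0,-0.243,0.4265],[85,0,0]],[[0,-0.243,0.4265],[85,0,0]],[[0,-0.243,0.4265],[85,0,0]],[[0,-0.243,0.4265],[85,0,0]],[[0,-0.243,0.4265],[85,0,0]],[[0,-0.243,0.4265],[85,0,0]],[[0,-0.243,0.4265],[85,0,0]],[[0,-0.243,0.4265],[85,0,0]],[[0,-0.243,0.4265],[85,0,0]],[[0,-0.243,0.4265],[85,0,0]],[[0,-0.243,0.4265],[85,0,0]],[[0,-0.243,0.4265],[85,0,0]],[[0,-0.243,0.4265],[85,0,0]],[[0,-0.243,0.4265],[85,0,0]],[[0,-0.243,0.4265],[85,0,0]]]' 1
python3 - <<'E'
from h import *
s=read_state();print(s['clock'],s['tool_pos'],s['q'])
c=camera('wrist');save(c,'w2.png')
for t in ['round_finial','square_finial','spire_finial']:
    for f in (tip_of,spot_in):
      for d in f(t,c)[:4]:
        w=cam2w(c,d['location'],s);print(f.__name__,t,round(d['p'],2),w.round(4),proj(c,w,s).round(0))
E
```

```text
clock: 1.93
tool_pos: [0.5241, 0.2695, 0.2312]
tcp_rot: [-1.999, 1.57, 2.513]
force: [-0.2, 0.0, -0.7]
finger_gap: 1.001
1.9333 [0.52413556 0.26948861 0.23121198] [-0.95771368  0.21965964  0.48044828  1.63906432 -0.1050864   1.3087569
 -0.65953943]
call round_finial 0.86 [0.4096 0.2058 0.0463] [[199. 258.]]
call round_finial 0.71 [0.5238 0.2695 0.0601] [[282. 191.]]
call round_finial 0.59 [0.6617 0.3699 0.0448] [[397.  65.]]
call round_finial 0.57 [0.6353 0.2311 0.0463] [[386. 201.]]
call round_finial 0.92 [0.6541 0.3698 0.0795] [[403.  60.]]
call round_finial 0.86 [0.4185 0.2139 0.0583] [[202. 255.]]
call round_finial 0.82 [0.6337 0.236  0.0714] [[392. 204.]]
call round_finial 0.77 [0.5227 0.277  0.0964] [[279. 192.]]
call square_finial 0.56 [0.5391 0.3547 0.0591] [[280. 105.]]
call square_finial 0.89 [0.5409 0.3537 0.1073] [[282. 103.]]
call spire_finial 0.89 [0.5148 0.1745 0.0634] [[291. 272.]]
call spire_finial 0.83 [0.5123 0.1855 0.081 ] [[287. 272.]]
```

View pics/w2.png

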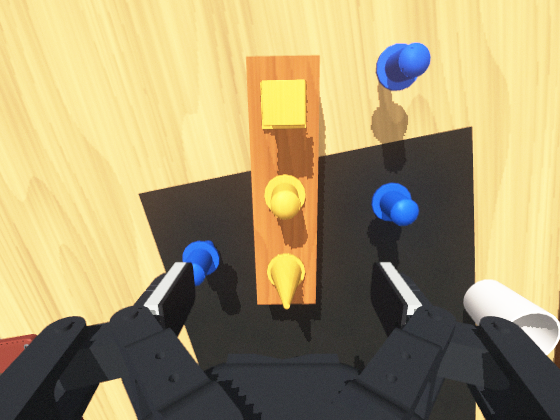

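The wrist view shows the round brass finial at (285,196) between the square one (284,104) and the spire (286,275). The blue ones are to the sides. I'll refine the target's axis from pixels.

Run:
```python
from h import *
s=read_state();c=camera('wrist');im=c['img'].astype(int)
P=[.5245,.2685]
def cyl(x,y,img):
    a=np.linspace(0,2*np.pi,60)
    for r,z,col in((.022,.065,(255,0,0)),(.014,.102,(0,0,0)),(.022,.06,(0,255,0))):
        p=proj(c,np.c_[x+r*np.cos(a),y+r*np.sin(a),0*a+z],s)
        cv2.polylines(img,[np.round((p-[240,150])*6*16).astype(int).reshape(-1,1,2)],True,col,1,cv2.LINE_AA,4)
out=[]
for x,y in((.5245,.2685),(.526,.265)):
    g=cv2.resize(c['img'][150:240,240:330],None,fx=6,fy=6,interpolation=2).copy()[:, :390];cyl(x,y,g);out.append(g)
cv2.imwrite('pics/w3.png',cv2.cvtColor(np.hstack(out),4))
print(ray(c,(286,203),.104,s),ray(c,(285.5,195),.065,s))
```

```text
[0.52781942 0.26634391 0.104     ] [0.52729634 0.26436855 0.065     ]
```

View pics/w3.png

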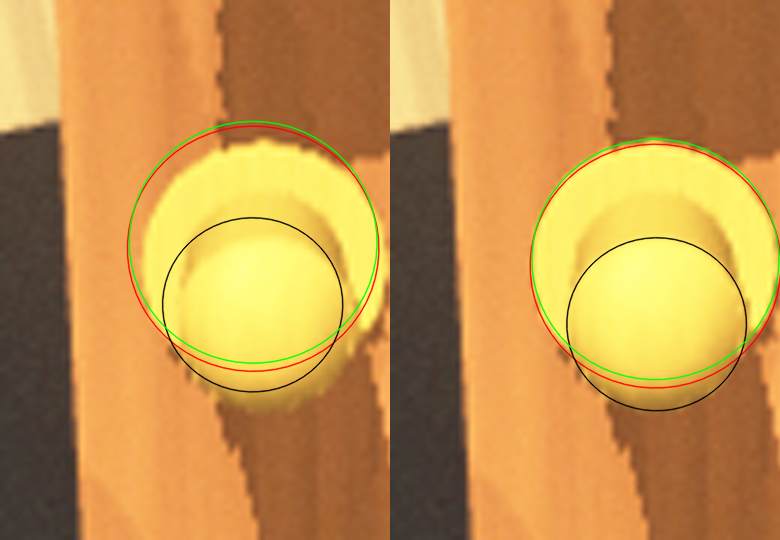

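The overlay at (0.526, 0.265) fits well, so I descend there.

Run:
```python
from h import *
print(plan([.5265,.265,.070],[.98,-.2]))
```

```text
(array([0.1614, 0.0023, 0.003 ]), array([-0.04, -0.  ,  0.  ]))
```

```bash
python3 -m creep '[[[0.03,0.0023,0.003],[0,0,0]],[[0.06,0.0023,0.003],[0,0,0]],[[0.09,0.0023,0.003],[0,0,0]],[[0.115,0.0023,0.003],[0,0,0]],[[0.135,0.0023,0.003],[0,0,0]],[[0.15,0.0023,0.003],[0,0,0]],[[0.16,0.0023,0.003],[0,0,0]],[[0.16,0.0023,0.003],[0,0,0]],[[0.16,0.0023,0.003],[0,0,0]],[[0.16,0.0023,0.003],[0,0,0]]]' 1
python3 - <<'E'
from h import *
s=read_state();print(s['tool_pos'],s['force'])
c=camera('wrist');save(c,'w4.png')
E
```

```text
clock: 3.17
tool_pos: [0.5274, 0.2651, 0.0725]
tcp_rot: [2.344, 1.569, 0.57]
force: [0.6, 0.1, 0.1]
finger_gap: 1.002
[0.52737354 0.26506374 0.07247093] [0.6432383  0.13035111 0.09866668]
```

View pics/w4.png

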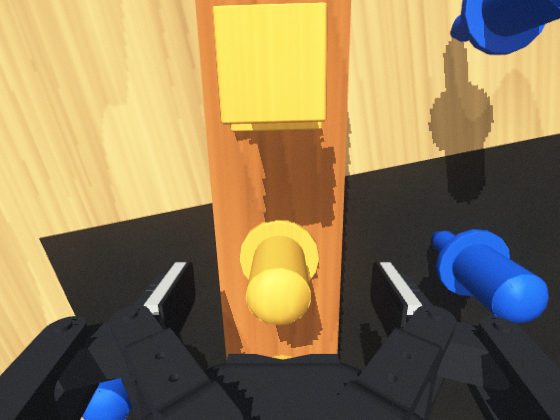

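The finial at (279,285) is centred between the fingers at x ≈ 185 and 382, so I close the gripper.

```bash
python3 -m creep '[[[0,0,0],[0,0,0]],[[0,0,0],[0,0,0]],[[0,0,0],[0,0,0]],[[0,0,0],[0,0,0]],[[0,0,0],[0,0,0]],[[0,0,0],[0,0,0]],[[0,0,0],[0,0,0]],[[0,0,0],[0,0,0]],[[0,0,0],[0,0,0]],[[0,0,0],[0,0,0]],[[0,0,0],[0,0,0]],[[0,0,0],[0,0,0]],[[0,0,0],[0,0,0]],[[0,0,0],[0,0,0]]]' 0
python3 - <<'E'
from h import *
s=read_state();print(s['tool_pos'],s['force'],s['finger_gap'])
c=camera('wrist');save(c,'w5.png')
E
```

```text
clock: 4.38
tool_pos: [0.5269, 0.2649, 0.0717]
tcp_rot: [2.49, 1.57, 0.716]
force: [-0.8, -0.6, 6.2]
finger_gap: 0.311
[0.52687283 0.26485217 0.07170876] [-0.77618634 -0.55939345  6.18436611] 0.3110976940547964
```

View pics/w5.png

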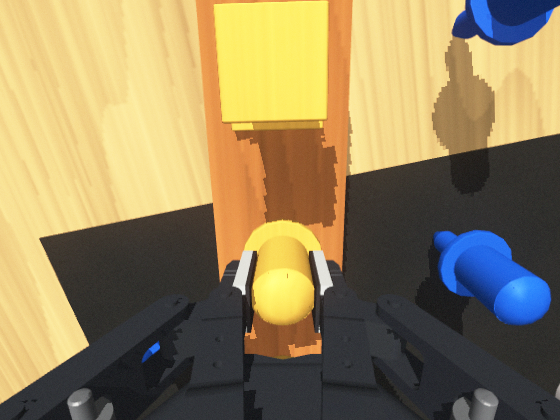

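The pads hold the barrel (gap 0.311). I lift straight up.

```bash
python3 -m creep '[[[-0.01,0,0],[0,0,0]],[[-0.025,0,0],[0,0,0]],[[-0.045,0,0],[0,0,0]],[[-0.07,0,0],[0,0,0]],[[-0.10,0,0],[0,0,0]],[[-0.13,0,0],[0,0,0]],[[-0.15,0,0],[0,0,0]],[[-0.15,0,0],[0,0,0]],[[-0.15,0,0],[0,0,0]]]'
python3 - <<'E'
from h import *
s=read_state();print(s['tool_pos'],s['force'],s['finger_gap'])
c=camera('scene');save(c,'s6.png')
h=[]
for n in('top','scene'):
    c=camera(n); h+=[cam2w(c,d['location']) for d in tip_of('hole',c)[:1]]
print(h)
for P in ([.58,-.284,.222],):
  for j in ([.98,-.2],[.7,.7],[.7,-.7]): print(j,plan(P,j))
E
```

```text
clock: 5.18
tool_pos: [0.527, 0.2648, 0.2224]
tcp_rot: [2.456, 1.569, 0.683]
force: [-0.0, 0.6, -2.6]
finger_gap: 0.31
[0.52699341 0.26480771 0.22238754] [-0.04792033  0.60232466 -2.61052532] 0.3098294484527781
[array([ 0.58164943, -0.28338661,  0.0593246 ]), array([ 0.57684589, -0.27973596,  0.05969643])]
[0.98, -0.2] (array([-0.0013,  0.1632,  0.5263]), array([-0.07,  0.11,  0.09]))
[0.7, 0.7] (array([-0.0013,  0.1632,  0.5263]), array([-5.661e+01,  5.000e-02,  1.300e-01]))
[0.7, -0.7] (array([-0.0013,  0.1632,  0.5263]), array([33.39,  0.13,  0.05]))
```

View pics/s6.png

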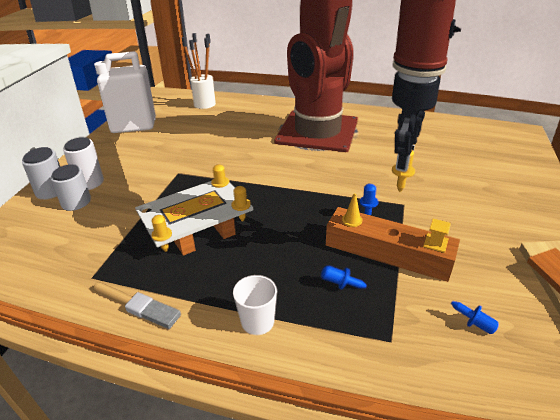

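The finial is held, stud down. However, two blue look-alikes, at (345,278) and (475,317), are now lying down. The gripper never came within several cm of them, but I'll check before going on.

Run:
```python
from h import *
c=camera('top');save(c,'t7.png')
s=read_state();print(s['clock'])
a=cv2.imread('pics/w2.png')[20:240,340:460];b=cv2.imread('pics/w4.png')[0:330,410:560];d=cv2.imread('pics/w5.png')[0:330,410:560]
f=lambda i:cv2.resize(i,(260,560))
cv2.imwrite('pics/cmp.png',np.hstack([f(a),f(b),f(d)]))
```

```text
5.4833
```

View pics/t7.png

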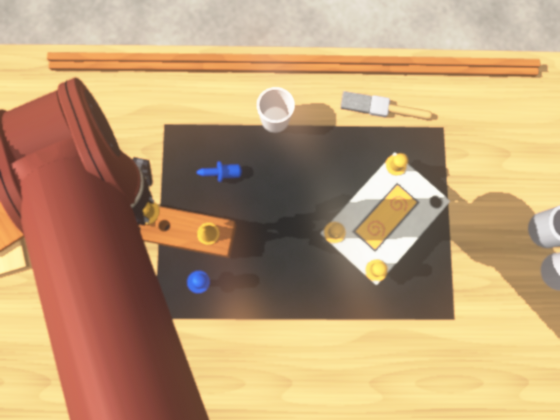

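View pics/cmp.png

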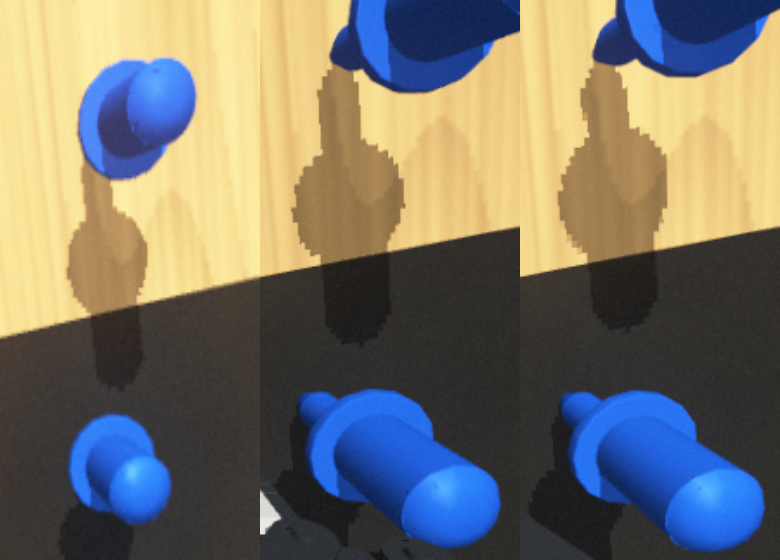

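The blue ones balance on their 6 mm stud tips. The frames show them leaning slowly on their own, so I didn't touch them. I carry the finial to just beside the hole so the wrist camera sees it.

```bash
python3 -m creep '[[[0,0.003,0.01],[0,0,0]],[[0,0.008,0.03],[0,0,0]],[[0,0.015,0.06],[0,0,0]],[[0,0.022,0.095],[0,0,0]],[[0,0.03,0.13],[0,0,0]],[[0,0.039,0.167],[0,0,0]],[[0,0.048,0.204],[0,0,0]],[[0,0.056,0.241],[0,0,0]],[[0,0.065,0.278],[0,0,0]],[[0,0.073,0.315],[0,0,0]],[[0,0.082,0.352],[0,0,0]],[[0,0.091,0.389],[0,0,0]],[[0,0.1,0.426],[0,0,0]],[[0,0.108,0.461],[0,0,0]],[[0,0.115,0.49],[0,0,0]],[[0,0.12,0.51],[0,0,0]],[[0,0.123,0.526],[0,0,0]],[[0,0.123,0.526],[0,0,0]],[[0,0.123,0.526],[0,0,0]],[[0,0.123,0.526],[0,0,0]]]'
python3 - <<'E'
from h import *
camera('wrist')
s=read_state();print(s['tool_pos'],s['force'],s['finger_gap'])
c=camera('wrist');save(c,'w8.png')
for d in tip_of('hole',c)[:3]: w=cam2w(c,d['location'],s);print(d['p'],w,proj(c,w,s))
c=camera('top');save(c,'t8.png')
for d in tip_of('hole',c)[:3]: print(d['p'],cam2w(c,d['location']))
E
```

```text
clock: 7.15
tool_pos: [0.5411, -0.2748, 0.2211]
tcp_rot: [-2.243, 1.57, 2.267]
force: [0.1, -0.0, -0.8]
finger_gap: 0.315
[ 0.54138349 -0.27422828  0.22112119] [ 0.24091295  0.77841355 -1.94362489] 0.307664305963602
0.96 [ 0.58049119 -0.2823516   0.05841972] [[320.84975886 192.76920687]]
0.85 [ 0.58242651 -0.28577822  0.0596184 ]
```

View pics/w8.png

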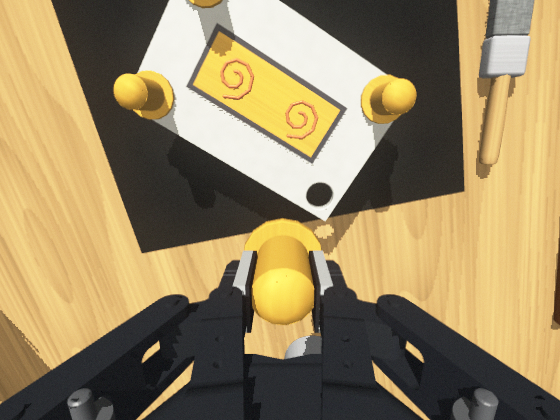

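The hole is clear at (319,194). The held finial, with its dome at (284,298), is upright between the pads.

Run:
```python
from h import *
camera('wrist')
s=read_state();c=camera('wrist');print(c['cx'],c['cy'],s['tool_pos'])
g=c['img'][165:225,280:360];m=(cv2.cvtColor(g,6)<70).astype('uint8')
n,l,st,ce=cv2.connectedComponentsWithStats(m)
for i in range(1,n):
    if st[i][4]>150:
        uv=ce[i]+[280,165];print(st[i],uv,ray(c,uv,.06,s),ray(c,uv,.055,s))
a=np.linspace(0,2*np.pi,60)
I=cv2.resize(c['img'][160:340,220:360],None,fx=4,fy=4,interpolation=2)
def dr(x,y,z,r,col,st):
    p=proj(c,np.c_[x+r*np.cos(a),y+r*np.sin(a),0*a+z],st)
    cv2.polylines(I,[np.round((p-[220,160])*4*16).astype(int).reshape(-1,1,2)],True,col,1,cv2.LINE_AA,4)
dr(.5805,-.283,.06,.014,(255,0,0),s)
x,y,z=s['tool_pos'];z0=z-.0117
for r,h in((.022,.005),(.014,.042)): dr(x,y,z0+h,r,(255,0,0),s)
I=I[:600];cv2.imwrite('pics/w9.png',cv2.cvtColor(I,4))
print(plan([.5805,-.283,.222],[.98,-.2]))
```

```text
282.4255947648635 210.1034162390799 [ 0.54157579 -0.27447386  0.2214011 ]
[ 49   7  31  45 639] [348.90453834 199.2456964 ] [ 0.60817115 -0.29500592  0.06      ] [ 0.60901934 -0.29651962  0.055     ]
[ 26  18  25  22 432] [318.38425926 193.64814815] [ 0.57800235 -0.28274718  0.06      ] [ 0.57835466 -0.28405939  0.055     ]
[  0  31  39  26 513] [293.92787524 211.30604288] [ 0.54957998 -0.29644932  0.06      ] [ 0.54946512 -0.29798674  0.055     ]
(array([-0.0006,  0.0398,  0.0004]), array([-0.02, -0.01, -0.01]))
```

View pics/w9.png

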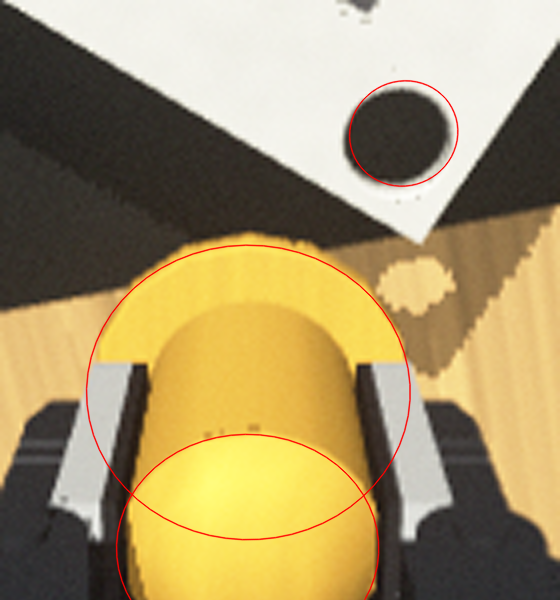

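```bash
python3 -m creep '[[[0,0.01,0],[0,0,0]],[[0,0.025,0],[0,0,0]],[[0,0.0378,0],[0,0,0]],[[0.02,0.0378,0],[0,0,0]],[[0.045,0.0378,0],[0,0,0]],[[0.07,0.0378,0],[0,0,0]],[[0.085,0.0378,0],[0,0,0]],[[0.095,0.0378,0],[0,0,0]],[[0.095,0.0378,0],[0,0,0]],[[0.095,0.0378,0],[0,0,0]]]'
python3 - <<'E'
from h import *
camera('wrist')
s=read_state();print(s['clock'],s['tool_pos'],s['force'],s['finger_gap'])
c=camera('wrist');save(c,'w10.png')
c=camera('scene')
cv2.imwrite('pics/s10.png',cv2.cvtColor(cv2.resize(c['img'][110:270,90:270],None,fx=4,fy=3.7,interpolation=2),4))
E
```

```text
clock: 8.33
tool_pos: [0.5787, -0.283, 0.1265]
tcp_rot: [-0.378, 1.57, -2.152]
force: [-0.3, 0.2, -2.1]
finger_gap: 0.306
8.3833 [ 0.57905887 -0.28326488  0.12733455] [ 0.36351059  0.47909522 -1.80819941] 0.31488047927315327
```

View pics/w10.png

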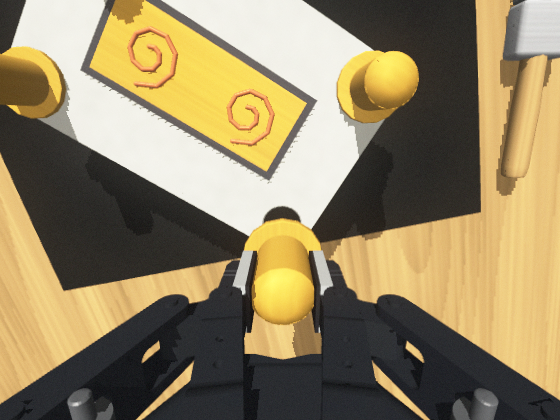

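View pics/s10.png

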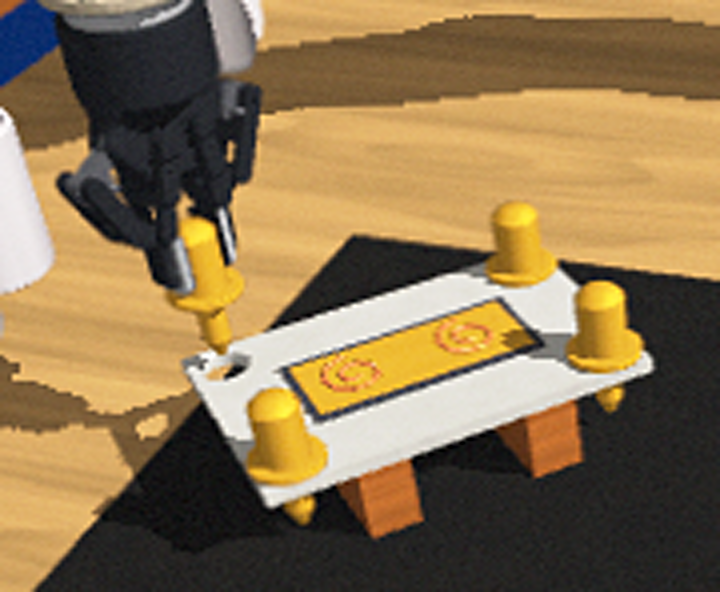

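The stud tip is centred over the hole in both views. In the wrist view the visible rim is at (281,210), in line with the finial. I lower slowly.

```bash
python3 -m creep '[[[0.006,0,0],[0,0,0]],[[0.012,0,0],[0,0,0]],[[0.018,0,0],[0,0,0]],[[0.024,0,0],[0,0,0]],[[0.03,0,0],[0,0,0]],[[0.036,0,0],[0,0,0]],[[0.042,0,0],[0,0,0]],[[0.046,0,0],[0,0,0]],[[0.046,0,0],[0,0,0]],[[0.046,0,0],[0,0,0]]]'
python3 - <<'E'
from h import *
s=read_state();print(s['clock'],s['tool_pos'],s['force'],s['torque'],s['finger_gap'])
c=camera('scene')
cv2.imwrite('pics/s11.png',cv2.cvtColor(cv2.resize(c['img'][110:270,90:270],None,fx=4,fy=3.7,interpolation=2),4))
E
```

```text
clock: 9.32
tool_pos: [0.5783, -0.283, 0.0802]
tcp_rot: [-1.194, 1.57, -2.967]
force: [0.5, -0.5, -1.4]
finger_gap: 0.309
9.3167 [ 0.57825825 -0.28295005  0.08015778] [ 0.49102511 -0.5325201  -1.37669268] [-0.00327534 -0.02538916  0.02102672] 0.3092378065293771
```

View pics/s11.png

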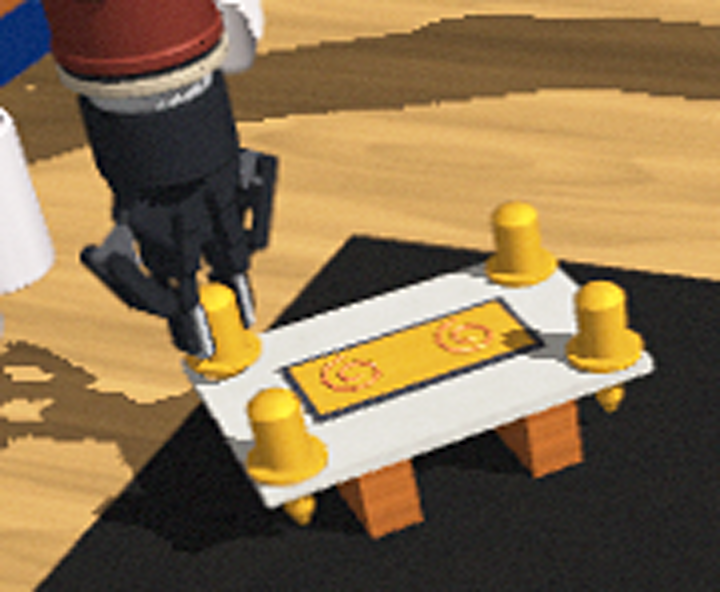

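The stud is in the hole with no contact force. I lower the last millimetres in small steps.

```bash
python3 -m creep '[[[0.002,0,0],[0,0,0]],[[0.004,0,0],[0,0,0]],[[0.006,0,0],[0,0,0]],[[0.007,0,0],[0,0,0]],[[0.007,0,0],[0,0,0]],[[0.007,0,0],[0,0,0]]]'
python3 -m creep '[[[0.0007,0,0],[0,0,0]],[[0.0007,0,0],[0,0,0]],[[0.0007,0,0],[0,0,0]],[[0.0007,0,0],[0,0,0]]]'
```

```text
clock: 9.87
tool_pos: [0.5783, -0.2829, 0.0733]
tcp_rot: [-1.224, 1.571, -2.997]
force: [0.5, -0.1, -2.2]
finger_gap: 0.307
clock: 10.2
tool_pos: [0.5783, -0.2829, 0.0727]
tcp_rot: [-0.25, 1.571, -2.023]
force: [0.1, -0.5, -1.4]
finger_gap: 0.311
```

```bash
python3 -m creep '[[[0.0008,0,0],[0,0,0]],[[0.0008,0,0],[0,0,0]],[[0.0008,0,0],[0,0,0]],[[0.0008,0,0],[0,0,0]]]'
python3 -m creep '[[[0.0008,0,0],[0,0,0]],[[0.0008,0,0],[0,0,0]],[[0.0008,0,0],[0,0,0]],[[0.0008,0,0],[0,0,0]]]'
```

```text
clock: 10.53
tool_pos: [0.5783, -0.2829, 0.0718]
tcp_rot: [-0.852, 1.571, -2.626]
force: [0.1, -0.2, -2.2]
finger_gap: 0.311
clock: 10.87
tool_pos: [0.5784, -0.2829, 0.0717]
tcp_rot: [2.814, 1.57, 1.04]
force: [-2.9, 1.7, 5.4]
finger_gap: 0.311
```

The flange touches: the vertical force changed by about +7.5 N, at the same TCP height (0.0717) as when it sat in the block. I look, then release.

```bash
python3 -m creep '[[[0,0,0],[0,0,0]],[[0,0,0],[0,0,0]],[[0,0,0],[0,0,0]],[[0,0,0],[0,0,0]],[[0,0,0],[0,0,0]],[[0,0,0],[0,0,0]],[[0,0,0],[0,0,0]],[[0,0,0],[0,0,0]],[[0,0,0],[0,0,0]],[[0,0,0],[0,0,0]]]' 1
python3 - <<'E'
from h import *
c=camera('wrist');save(c,'w12.png')
c=camera('scene')
cv2.imwrite('pics/s12.png',cv2.cvtColor(cv2.resize(c['img'][110:270,90:270],None,fx=4,fy=3.7,interpolation=2),4))
E
```

```text
clock: 11.7
tool_pos: [0.5784, -0.2829, 0.071]
tcp_rot: [0.549, 1.571, -1.224]
force: [0.6, -0.4, -0.1]
finger_gap: 0.995
```

View pics/w12.png

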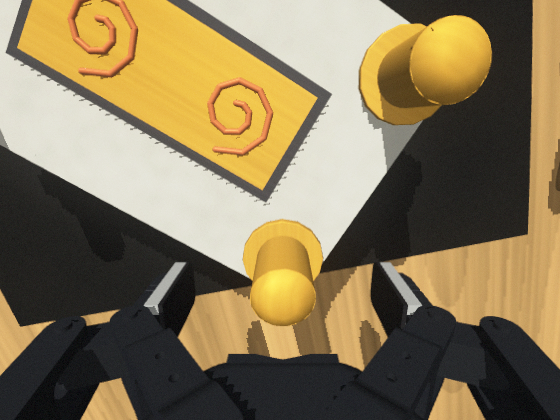

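View pics/s12.png

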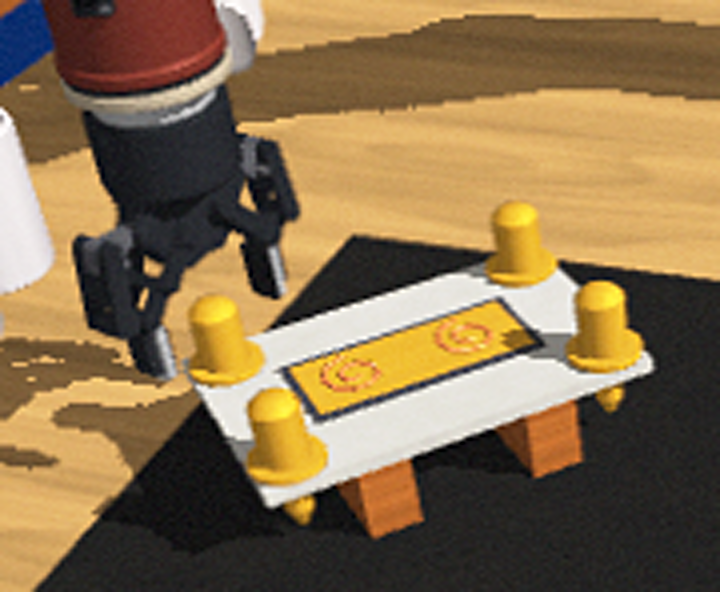

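The finial stands upright with its flange flat, and the fingers are clear on both sides. I retreat straight up.

```bash
python3 -m creep '[[[-0.01,0,0],[0,0,0]],[[-0.025,0,0],[0,0,0]],[[-0.05,0,0],[0,0,0]],[[-0.08,0,0],[0,0,0]],[[-0.11,0,0],[0,0,0]],[[-0.14,0,0],[0,0,0]],[[-0.15,0,0],[0,0,0]],[[-0.15,0,0],[0,0,0]],[[-0.15,0,0],[0,0,0]],[[-0.15,0,0],[0,0,0]]]' 1
python3 - <<'E'
from h import *
s=read_state()
c=camera('wrist');save(c,'w13.png')
c=camera('scene');save(c,'s13.png')
for t in ['round_finial','hole','square_finial','spire_finial']:
    for d in tip_of(t,c)[:7]: print(t,round(d['p'],2),cam2w(c,d['location']).round(3))
E
```

```text
clock: 12.63
tool_pos: [0.5779, -0.2824, 0.22]
tcp_rot: [-1.824, 1.569, 2.686]
force: [-0.9, -0.8, -0.2]
finger_gap: 1.0
round_finial 0.87 [0.652 0.163 0.023]
round_finial 0.76 [0.682 0.43  0.023]
round_finial 0.76 [0.426 0.141 0.024]
round_finial 0.53 [ 0.579 -0.277  0.064]
round_finial 0.25 [0.542 0.354 0.063]
hole 0.84 [ 0.576 -0.285  0.06 ]
square_finial 0.89 [0.542 0.353 0.063]
```

View pics/s13.png

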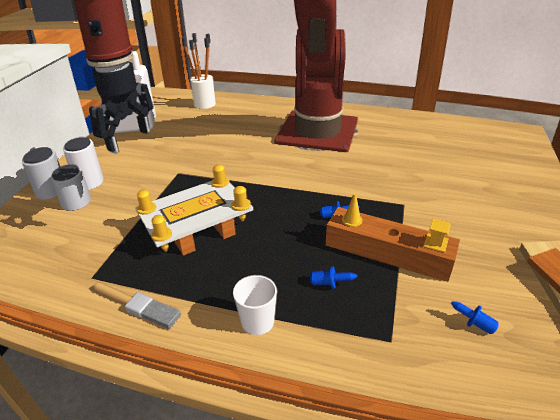

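View pics/w13.png

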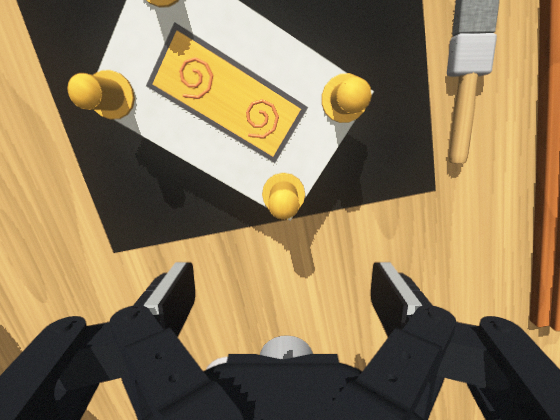

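The finial is seated in the corner, at (145,200) in the scene view and (284,195) in the wrist view. The square finial and the spire are still in the block, and the gripper is clear. I hand in.

```bash
python3 -c "
from station import *
print(close_job())"
```

```text
the job is handed in; nothing more can be done
None
```

I took the round brass finial out of the middle seat of the block, lowered its stud into the empty corner hole until the flange touched the panel, let go and moved the gripper clear. I handed the job in at about 13 s of the 32 s allowed.

**Last checks:**
- **Seating:** contact came on lightly, with a force change of about 7.5 N. The tool was at the same height then as when the finial sat in the block. After release, the scene and wrist views show it upright with its flange flat on the panel.
- **Bystanders:** the square and spire finials are still in their seats in the scene picture. In that last picture the network placed the square one where it was at the start, but it did not report the spire.
- **Network disagreement:** it still reported a "hole" (0.84) at the spot now filled by the finial. The pictures show the hole filled.
- **Blue look-alikes:** all three toppled onto the bench during the run. They were standing on their narrow stud tips. The wrist pictures show two of them leaning slowly, and I saw no contact with the arm or gripper. In the last picture they were lying on the bench.

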